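Find the ballasted toy cow and present it

TASK

Two toy cows look the same, but one has a steel ballast inside: lift each in turn to feel which is heavier, and stand the lighter one upright on the bench again, set down rather than dropped. Then hold the heavier one upright and still, about a hand's width above the middle of the tray that has the yellow order card in it (the other tray already has its calf), and finish while holding it there. Do not tip a cow over, and leave the calf, paint jar, spool and pliers where they are.

Things in the scene. Friction and masses are not known exactly. Their poses are not given: they have to be found in the camera images.
- cow_a: hollow wooden toy cow, white with black patches. Trunk 92 (x) by 48 (y) mm, z = 30 to 74 mm, flat flanks to grip across y; feet within 43 mm (x), 24 mm (y) of the origin; head to x = 83, horns to z = 97. Origin: on the underside, amid the feet; x to the head, z up. Holds a captive slug (2 mm play), steel or wood: centre of mass near z = 50 mm. Total 0.13-0.19 kg (light) or 0.29-0.42 kg (heavy)
- cow_b: outwardly identical to cow_a: same sizes (trunk 92 by 48 mm, z = 30 to 74 mm), origin and axes; it holds the other slug. Either one may be the heavy cow, at random. Both stand free on the bench, yaw within 1 rad of world x, at least 180 mm between their origins
- tray_1: one of two fixed shallow aluminium trays, 100 (x) by 130 (y) mm, walls 12 high, 4 mm thick floor and walls; origin centre of its underside, on the bench. The calf stands in one tray, the order card lies in the other, which is which varies
- tray_2: one of two fixed shallow aluminium trays, 100 (x) by 130 (y) mm, walls 12 high, 4 mm thick floor and walls; origin centre of its underside, on the bench. The calf stands in one tray, the order card lies in the other, which is which varies
- card: yellow order card, 60 by 45 mm, flat (1 mm) on the floor of one tray, within 12 mm of its centre, fixed; origin at its centre, on its underside
- calf: small brown wooden calf, 70 long, 26 wide, 54 high (mm), standing loose in the other tray near its centre; origin between its feet, x to its head
- paint_jar: bystander: small red and white paint jar, 48 mm across, 60 mm high, upright on the left (+y); origin centre of its underside
- spool: bystander: blue spool, 44 mm across, 45 mm high, upright on the right (-y); origin centre of its underside
- pliers: bystander: pliers with black grips lying between the trays, 145 long, 45 wide, 12 high (mm); origin about mid-length on the underside, x to the jaws
- table: the wooden bench, top at z = 0
There are look-alikes about, which are no part of the job. Leave any red look-alike of the tray_1 alone. Leave any green look-alike of the cow_b alone.

How it is judged (in metres and radians):
On the way, in this order (a step that is already met when the one before it is completed fails the run):
1. the lighter cow is lifted clear of the bench by the gripper (hooves over 30 mm up) while the heavier stands on the bench (((height (world z) of cow_a above 0.03 m and contact force between cow_a and the fingers above 0.5 N and contact force between cow_a and table below 0.05 N and height (world z) of cow_b below 0.006 m and angle between cow_b's own z axis and vertical below 0.1 rad and contact force between cow_b and the fingers below 0.1 N and contact force between cow_b and table above 2.35 N) or (height (world z) of cow_b above 0.03 m and contact force between cow_b and the fingers above 0.5 N and contact force between cow_b and table below 0.05 N and height (world z) of cow_a below 0.006 m and angle between cow_a's own z axis and vertical below 0.1 rad and contact force between cow_a and the fingers below 0.1 N and contact force between cow_a and table above 2.35 N))), for 0.2 s.
2. both cows stand upright on the bench, let go (height (world z) of each of cow_a, cow_b below 0.006 m and angle between each of cow_a, cow_b's own z axis and vertical below 0.1 rad and contact force between each of cow_a, cow_b and the fingers below 0.1 N), for 0.1 s.
At the end, for the whole second after the job is handed in: The fingers alone hold a cow, still, within 0.3 rad of upright, hooves 50 to 200 mm above the bench, within 50 mm sideways of the card's centre; the other stands upright (0.1 rad) on the bench, let go, and is the lighter: it presses on the bench with 0.7 to 2.35 N (((height (world z) of cow_a between 0.05 and 0.2 m and contact force between cow_a and the fingers above 0.5 N and contact force between cow_a and table below 0.05 N and horizontal distance between cow_a and card below 0.05 m and angle between cow_a's own z axis and vertical below 0.3 rad and linear speed of cow_a below 0.03 m/s and contact force between cow_a and tray_1 below 0.05 N and contact force between cow_a and tray_2 below 0.05 N and height (world z) of cow_b below 0.006 m and angle between cow_b's own z axis and vertical below 0.1 rad and contact force between cow_b and the fingers below 0.1 N and contact force between cow_b and table between 0.7 and 2.35 N) or (height (world z) of cow_b between 0.05 and 0.2 m and contact force between cow_b and the fingers above 0.5 N and contact force between cow_b and table below 0.05 N and horizontal distance between cow_b and card below 0.05 m and angle between cow_b's own z axis and vertical below 0.3 rad and linear speed of cow_b below 0.03 m/s and contact force between cow_b and tray_1 below 0.05 N and contact force between cow_b and tray_2 below 0.05 N and height (world z) of cow_a below 0.006 m and angle between cow_a's own z axis and vertical below 0.1 rad and contact force between cow_a and the fingers below 0.1 N and contact force between cow_a and table between 0.7 and 2.35 N))); the arm keeps its last pose, push and grip.
It fails at once if a cow tipped over (more than 0.6 rad) (angle between any of cow_a, cow_b's own z axis and vertical above 0.6 rad).
It fails at once if a cow dropped: hooves more than 15 mm up and not in the fingers ((height (world z) of cow_a above 0.015 m and contact force between cow_a and the fingers below 0.02 N) or (height (world z) of cow_b above 0.015 m and contact force between cow_b and the fingers below 0.02 N)).
It fails at once if calf, paint jar, spool or pliers moved more than 20 mm (distance of any of calf, paint_jar, spool, pliers from where it was at the start of the episode above 0.02 m).
It also fails if it takes over 72 s, if anything falls off the work surface, if the arm or the gripper's body presses on something with over 40 N, if the wrist force passes 120 N, or if a joint passes its speed limit or range.

ROBOT

A 6-joint arm with a two-finger parallel gripper is mounted at the origin on the work surface. World frame = base frame: x ahead of the robot, y to its left, z up, the work surface at z = 0. Lengths are in m, angles in degrees, forces in N, time in s.
With the tool pointing down it reaches from about 0.35 to 0.875 m from the base axis. Payload 4.2 kg.
Tool frame: the origin (TCP) lies at the centre of the arm's flange, where the gripper is bolted on; the fingertips stand 182 mm ahead of it and the grasp point (between the pads) lies 164 mm ahead of it (r.nose_length is the distance from the TCP to the fingertips, in m); z points along the fingers, y is the line along which they close (so a half turn about z gives the same grasp; the last joint's range is limited). The gripper opens to 87 mm and grips with 3 to 60 N. Pads are 19 mm wide; open, the fingers measure 117 mm over their backs; the gripper's body (75 mm by 190 mm) begins 51 mm behind the grasp point.
Start: joints at [-55.141, 22.042, 0.453, 0, -68.411, -14.817], TCP at [0.214, -0.587, 0.405] pointing down, gripper open.
Joint ranges: [-179.83, 179.83], [-69.29, 118.12], [-61.27, 80.66], [-181.25, 117.63], [-171.15, -9.14], [-177.46, 177.46]. Speed limits (degrees/s): [159.86, 159.86, 180, 180, 180, 180].

INTERFACE

Orientations are given as a 3x3 rotation matrix whose columns are the frame's x, y, z axes.
In Python, from station import r, vision gives the robot as it stands. The module is installed in compiled form; this text tells all that it offers.
- The arm moves only by the shell command python3 -m creep 'ROWS'. ROWS is JSON, a list of rows, each a list of 7 numbers: the opening, from -1 (shut) to 1 (fully open), then the shift along the tool's x, y, z in mm, then the turn, a rotation vector about the tool's x, y, z in degrees. A call has 1 to 8 rows; each row is the pose to reach, as a shift and turn from the pose commanded when the call began, along the tool's axes at that moment; what a row does not reach only later rows make up. A row lasts 1/12 s, in which the tool goes at most 41.7 mm and 7.16 degrees, less where a joint would pass 70% of its speed; a pose out of reach is approached as far as the arm can. A call with a gripper value outside its range is refused whole. The fingers move at their own pace and stop on an object; the grip force is fixed at half the most. Time passes only in rows, so rows that repeat a pose let the fingers close. It gives the time, the measured TCP pose, the force, the opening and the grip force at its end, in the units of the state.
- r.sense(): the state, without advancing time (a new reading comes with each control period).
- vision.capture(name): name is "scene" or "top" or "wrist"; returns (picture, depth): 420x560x3 uint8, red, green, blue; 420x560 float32, m along the optical axis (not along the pixel's ray), 0 where there is no reading.
- vision.camera_model(name): a dict with "vertical_fov" (degrees; the focal length in pixels is half the picture's height over the tangent of half this angle, whatever the lens; pixels are square), "cx", "cy" (the principal point, pixels), "extrinsics" (4x4, takes a point from camera to world coordinates); the wrist camera has in their place "mount" (4x4, takes a point from camera to tool coordinates, whose origin is the TCP and whose axes are the flange's). Camera axes: x right, y down, z forward; pixel columns grow to the right and rows downward; lengths in m; the calibration is good to about 2 mm. A picture is of the moment at which its call begins: read the wrist's pose just before it. camera_model takes no time and is no camera call.
- r.finish_job(): hands the job in; it is judged then, once.
Trained networks look in the newest picture that a camera, given by its name, has taken for a name from the list of things; names that differ only in an ending like _2 or _b are one class to them, and where a whole thing is asked for, a point or a joint stands for the part that bears it (a point fixed in the world has none). Each returns a list of dicts, best first, with "conf" (0 to 1); they miss things now and then, are a little off and sometimes report something else, mostly with a low value. They report only what shows in the picture. A call takes as long as a camera call. They do not tell look-alikes from the thing itself.
- vision.find_in(camera, thing): "uv" ([column, row] in pixels, amid what is visible of it).
- vision.cut_out(camera, thing): "region" (420x560 bool, what is visible of it) and "uv" ([column, row] in pixels, amid what is visible of it).
The state is a dict: "time_s": time; "joints": joint angles; "joint_velocities": joint speeds; "effort": joint torques, N m; "tcp_pos": TCP position; "ee_rot": TCP orientation; "wrist_force": force on the tool from outside, world axes, zero at the start; "moment": the same for the moment, N m; "gripper_width": opening from 0.0 (shut) to 1.0 (fully open); "gripper_force": force on a finger pad.
Only numpy, scipy, OpenCV 4.12 (cv2) and the standard library are available. Lean on these libraries where they do the work, as an engineer would, in place of code of your own. Each camera call takes 0.05 s, during which the arm holds its last target. There are 200 camera calls.

## Working session

There is one attempt and no reset: what is moved stays moved. The work goes in short steps, Python scripts to look and compute and a shell command to move; the robot and the scene stay as the last step left them, time stands still between calls to the robot, and variables do not carry over. Pictures are saved under pics/ and viewed, at most 10 in all, crops included, and the job is handed in when it is done.

```bash
mkdir -p pics; cat > h.py <<'E'
import numpy as np, cv2
from station import r, vision
def cam(name, s=None):
    m=vision.camera_model(name)
    f=210/np.tan(np.radians(m["vertical_fov"])/2)
    if "extrinsics" in m: T=np.array(m["extrinsics"])
    else:
        W=np.eye(4); W[:3,:3]=s["ee_rot"]; W[:3,3]=s["tcp_pos"]; T=W@np.array(m["mount"])
    return f,m["cx"],m["cy"],T
def cloud(name):
    s=r.sense(); im,d=vision.capture(name); f,cx,cy,T=cam(name,s)
    v,u=np.mgrid[:420,:560]
    P=np.stack([(u-cx)/f*d,(v-cy)/f*d,d],-1)@T[:3,:3].T+T[:3,3]
    P[d==0]=np.nan
    return im,d,P
def save(im,n): cv2.imwrite("pics/"+n,im[:,:,::-1])
E
python3 - <<'E'
from h import *
for c in("top","scene"):
    im,d,P=cloud(c); save(im,c+"0.png")
    for t in("cow_a","tray_1","card","calf","paint_jar","spool","pliers"):
        for o in vision.cut_out(c,t):
            p=P[o["region"]]; p=p[~np.isnan(p[:,0])]
            print(c,t,round(o["conf"],2),np.round(o["uv"]),np.round(np.median(p,0),3),np.round(p.min(0),3),np.round(p.max(0),3))
s=r.sense();print(s["time_s"],s["tcp_pos"],s["ee_rot"],s["wrist_force"])
E
```

```text
top cow_a 0.96 [210. 252.] [0.49  0.181 0.074] [ 0.435  0.139 -0.005] [0.554 0.226 0.097]
top cow_a 0.96 [255. 316.] [0.336 0.081 0.074] [ 0.298  0.021 -0.006] [0.371 0.146 0.098]
top cow_a 0.74 [320. 276.] [ 0.434 -0.081  0.074] [ 0.38  -0.141 -0.006] [ 0.482 -0.018  0.098]
top cow_a 0.56 [377. 318.] [ 0.321 -0.225  0.074] [ 0.273 -0.308 -0.004] [ 0.362 -0.167  0.098]
top tray_1 0.87 [334. 130.] [ 0.845 -0.144  0.005] [ 0.791 -0.214 -0.005] [ 0.904 -0.077  0.018]
top tray_1 0.85 [345. 194.] [ 0.667 -0.168  0.005] [ 0.612 -0.239 -0.003] [ 0.73  -0.099  0.056]
top tray_1 0.75 [222. 193.] [0.667 0.166 0.005] [ 0.612  0.086 -0.002] [0.721 0.224 0.017]
top tray_1 0.72 [408. 163.] [ 0.733 -0.356  0.005] [ 0.664 -0.429 -0.004] [ 0.8   -0.279  0.019]
top card 0.89 [228. 194.] [0.671 0.149 0.005] [ 0.642  0.126 -0.   ] [0.701 0.172 0.009]
top calf 0.52 [344. 182.] [ 0.681 -0.165  0.046] [ 0.65  -0.196  0.   ] [ 0.719 -0.144  0.059]
top paint_jar 0.79 [152. 273.] [0.452 0.348 0.058] [ 0.428  0.331 -0.004] [0.476 0.399 0.067]
top pliers 0.66 [285. 186.] [0.68  0.007 0.011] [ 0.626 -0.008 -0.00
[... 595 characters left out ...]

scene tray_1 0.59 [333. 187.] [0.664 0.159 0.005] [ 0.609  0.083 -0.003] [0.721 0.222 0.017]
scene card 0.46 [332. 196.] [0.67  0.146 0.006] [0.639 0.123 0.   ] [0.699 0.171 0.012]
scene calf 0.5 [282. 273.] [ 0.68  -0.171  0.046] [ 0.648 -0.19   0.004] [ 0.713 -0.138  0.06 ]
scene paint_jar 0.79 [294. 129.] [0.457 0.341 0.038] [ 0.431  0.327 -0.002] [0.475 0.373 0.065]
scene pliers 0.63 [315. 230.] [0.68  0.001 0.01 ] [ 0.619 -0.012 -0.003] [0.759 0.034 0.017]
0.8 [ 0.21419155 -0.5871019   0.40475297] [[-9.39453636e-01 -3.42676035e-01  1.08395738e-05]
 [-3.42676034e-01  9.39453636e-01  3.20795177e-05]
 [-2.11761589e-05  2.64227574e-05 -9.99999999e-01]] [ 0.29834047 -0.39419595 -0.14492113]
```

View pics/top0.png

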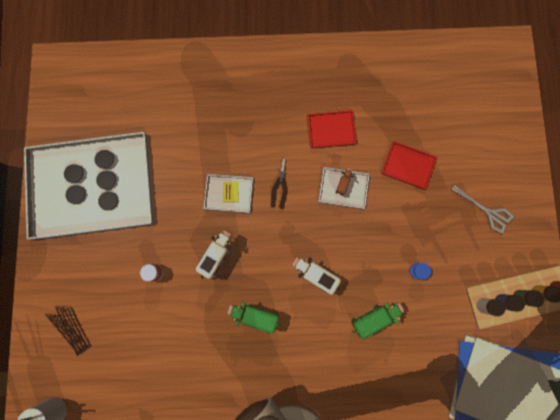

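View pics/scene0.png

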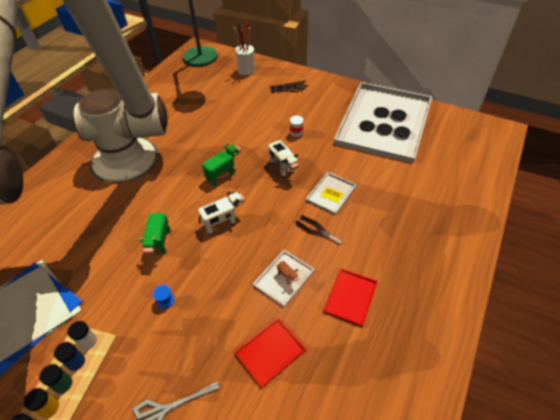

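The top view shows two white cows at about (213,256) and (320,276). The green look-alikes are at (257,318) and (377,320), and the card tray is at (228,194). Next I'll measure the cow poses.

```bash
cat >> h.py <<'E'
from scipy.spatial.transform import Rotation as R
def go(xy,z,yaw=None):
    """shift (mm) in tool axes and turn about tool z to put TCP at xy,z with tool y across cow yaw(deg)"""
    s=r.sense(); Rt=np.array(s["ee_rot"]); p=np.array(s["tcp_pos"])
    d=Rt.T@(np.array([*xy,z])-p)*1000
    a=np.degrees(np.arctan2(Rt[1,0],Rt[0,0]))
    t=0 if yaw is None else -((yaw-a+90)%180-90)
    print("shift",np.round(d,1),"turn z",round(t,1),"q6",round(s["joints"][5],1),"t",round(s["time_s"],2))
def cows(name):
    im,d,P=cloud(name)
    for o in vision.cut_out(name,"cow_a"):
        m=o["region"]; rgb=np.median(im[m].astype(float),0)
        k=m&(P[...,2]>.066)&(P[...,2]<.079); p=P[k][:,:2]
        if len(p)<30: continue
        c,wh,_=cv2.minAreaRect((p*1000).astype(np.float32)); b=cv2.boxPoints((c,wh,_))
        e=max(b[1]-b[0],b[2]-b[1],key=np.linalg.norm); e=e/np.linalg.norm(e)
        h=P[m&(P[...,2]>.082)][:,:2].mean(0)*1000
        if (h-c)@e<0: e=-e
        print(np.round(rgb),round(o["conf"],2),"c",np.round(c),"wh",np.round(wh),"yaw",round(np.degrees(np.arctan2(e[1],e[0])),1),"head",np.round(h), "med",np.round(np.median(p,0)*1000))
E
python3 - <<'E'
from h import *
cows("top"); cows("scene")
go((.434,-.081),.405,0)
E
```

```text
[ 64. 118.  55.] 0.87 c [333.  84.] wh [128.  51.] yaw 75.7 head [346. 122.] med [330.  69.]
[153. 130. 110.] 0.81 c [496. 181.] wh [ 50. 131.] yaw -29.8 head [529. 158.] med [483. 187.]
[ 64. 121.  55.] 0.8 c [ 321. -231.] wh [ 48. 131.] yaw -64.0 head [ 339. -266.] med [ 315. -216.]
[167. 155. 133.] 0.62 c [436. -77.] wh [131.  48.] yaw 57.1 head [458. -44.] med [428. -90.]
[139. 120.  94.] 0.89 c [435. -81.] wh [128.  49.] yaw 56.0 head [457. -47.] med [429. -93.]
[123.  96.  71.] 0.81 c [496. 177.] wh [ 51. 127.] yaw -33.0 head [528. 156.] med [482. 182.]
[ 29. 147.  47.] 0.79 c [ 320. -232.] wh [ 49. 130.] yaw -63.2 head [ 339. -267.] med [ 316. -220.]
[27. 85. 28.] 0.69 c [333.  82.] wh [131.  50.] yaw 71.2 head [346. 119.] med [332.  65.]
shift [-3.799e+02  4.001e+02 -2.000e-01] turn z 20.0 q6 -14.8 t 1.0
```

```bash
python3 - <<'E'
from h import *
go((.425,-.094),.36,56.5)
E
```

```text
shift [-367.   391.    44.8] turn z -36.5 q6 -14.8 t 1.0
```

```bash
python3 -m creep '[[1,-30,32,0,0,0,-4],[1,-58,62,0,0,0,-9],[1,-86,92,0,0,0,-14],[1,-114,122,0,0,0,-19],[1,-142,152,0,0,0,-24],[1,-170,182,0,0,0,-29],[1,-195,208,0,0,0,-33],[1,-220,235,0,0,0,-36.5]]'; python3 - <<'E'
from h import *
go((.425,-.094),.36,56.5)
E
```

```text
time_s: 1.67
tcp_pos: [0.3406, -0.2892, 0.4051]
ee_rot: [[-0.548, -0.836, 0.001], [-0.836, 0.548, -0.0], [-0.0, -0.001, -1.0]]
wrist_force: [1.4, -0.0, 0.3]
gripper_width: 0.998
gripper_force: 0.0
shift [-209.5   36.5   45.1] turn z 0.2 q6 -13.9 t 1.67
```

```bash
python3 -m creep '[[1,-35,6,6,0,0,0],[1,-70,12,14,0,0,0],[1,-105,18,22,0,0,0],[1,-140,24,30,0,0,0],[1,-175,30,38,0,0,0],[1,-200,35,45,0,0,0],[1,-209.5,36.5,45,0,0,0],[1,-209.5,36.5,45,0,0,0]]'; python3 - <<'E'
from h import *
cows("wrist"); save(vision.capture("wrist")[0],"w1.png")
go((.425,-.094),.219,56.5)
E
```

```text
time_s: 2.33
tcp_pos: [0.4262, -0.0945, 0.3598]
ee_rot: [[-0.548, -0.836, -0.0], [-0.836, 0.548, -0.0], [0.0, -0.0, -1.0]]
wrist_force: [0.0, 0.4, 0.2]
gripper_width: 0.998
gripper_force: 0.0
[233. 211. 172.] 0.93 c [423. -89.] wh [100.  56.] yaw 53.8 head [452. -48.] med [423. -94.]
[ 52. 125.  53.] 0.88 c [ 321. -194.] wh [36. 89.] yaw -33.8 head [nan nan] med [ 312. -191.]
[48. 75. 32.] 0.57 c [318.  30.] wh [50. 20.] yaw 6.1 head [nan nan] med [314.  31.]
shift [ -2.1   1.6 141.1] turn z 0.0 q6 -42.2 t 2.48h.py:33: RuntimeWarning: Mean of empty slice.
  h=P[m&(P[...,2]>.082)][:,:2].mean(0)*1000
  ret = um.true_divide(
```

View pics/w1.png

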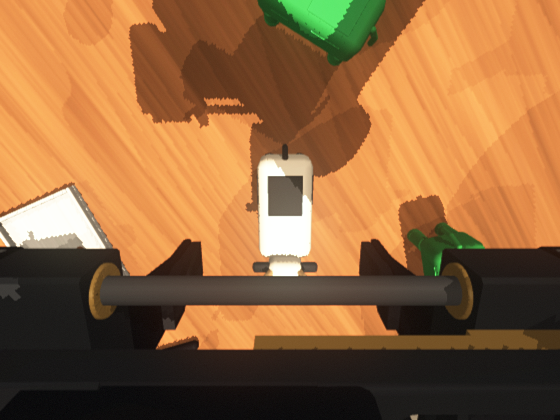

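The wrist view shows the trunk at (285,205), aligned and centred between the fingers at columns 190 and 370. I'll descend and grip.

```bash
python3 -m creep '[[1,-2,1.5,35,0,0,0],[1,-2,1.5,70,0,0,0],[1,-2,1.5,100,0,0,0],[1,-2,1.5,120,0,0,0],[1,-2,1.5,132,0,0,0],[1,-2,1.5,139,0,0,0],[1,-2,1.5,139,0,0,0],[1,-2,1.5,139,0,0,0]]' && python3 -m creep '[[-1,0,0,0,0,0,0],[-1,0,0,0,0,0,0],[-1,0,0,0,0,0,0],[-1,0,0,0,0,0,0],[-1,0,0,0,0,0,0],[-1,0,0,0,0,0,0],[-1,0,0,0,0,0,0],[-1,0,0,0,0,0,0]]'
```

```text
time_s: 3.15
tcp_pos: [0.4254, -0.0942, 0.2212]
ee_rot: [[-0.552, -0.834, 0.001], [-0.834, 0.552, -0.0], [-0.0, -0.001, -1.0]]
wrist_force: [0.6, 0.2, 1.0]
gripper_width: 1.004
gripper_force: 0.0
time_s: 3.82
tcp_pos: [0.4251, -0.0935, 0.2208]
ee_rot: [[-0.551, -0.834, -0.001], [-0.834, 0.551, 0.0], [0.0, 0.001, -1.0]]
wrist_force: [-1.1, 1.7, 2.3]
gripper_width: 0.55
gripper_force: 30.0
```

```bash
python3 -m creep '[[-1,0,0,-5,0,0,0],[-1,0,0,-13,0,0,0],[-1,0,0,-23,0,0,0],[-1,0,0,-33,0,0,0],[-1,0,0,-42,0,0,0],[-1,0,0,-48,0,0,0],[-1,0,0,-50,0,0,0],[-1,0,0,-50,0,0,0]]' && for i in 1 2; do python3 -m creep '[[-1,0,0,0,0,0,0],[-1,0,0,0,0,0,0],[-1,0,0,0,0,0,0]]';done; python3 - <<'E'
from h import *
f=[]
for i in range(6): vision.capture("wrist"); f.append(r.sense()["wrist_force"])
print(np.round(f,2))
E
```

```text
time_s: 4.48
tcp_pos: [0.4253, -0.0936, 0.2714]
ee_rot: [[-0.551, -0.834, 0.001], [-0.834, 0.551, 0.0], [-0.001, -0.001, -1.0]]
wrist_force: [0.5, 0.7, -1.5]
gripper_width: 0.548
gripper_force: 30.0
time_s: 4.73
tcp_pos: [0.4251, -0.0936, 0.2703]
ee_rot: [[-0.551, -0.834, -0.001], [-0.834, 0.551, -0.0], [0.001, 0.001, -1.0]]
wrist_force: [-0.3, 0.9, -1.8]
gripper_width: 0.548
gripper_force: 30.0
time_s: 4.98
tcp_pos: [0.4252, -0.0936, 0.2705]
ee_rot: [[-0.551, -0.834, -0.001], [-0.834, 0.551, -0.0], [0.0, 0.0, -1.0]]
wrist_force: [0.3, -0.1, -1.9]
gripper_width: 0.552
gripper_force: 30.0
[[ 0.08 -0.39 -0.53]
 [ 0.08  0.61 -1.11]
 [-0.44  0.42 -1.15]
 [-1.19 -0.48 -1.71]
 [ 0.65 -0.2  -1.83]
 [-0.56 -0.15 -1.93]]
```

About 1.5 N, which suggests this is the light cow. I'll set it down and lift the other to check.

```bash
python3 -m creep '[[-1,0,0,10,0,0,0],[-1,0,0,20,0,0,0],[-1,0,0,30,0,0,0],[-1,0,0,38,0,0,0],[-1,0,0,44,0,0,0],[-1,0,0,48,0,0,0],[-1,0,0,50,0,0,0],[-1,0,0,50,0,0,0]]' && python3 -m creep '[[-1,0,0,0,0,0,0],[-0.3,0,0,0,0,0,0],[0.5,0,0,0,0,0,0],[1,0,0,0,0,0,0],[1,0,0,0,0,0,0],[1,0,0,0,0,0,0],[1,0,0,0,0,0,0],[1,0,0,0,0,0,0]]' && python3 -m creep '[[1,0,0,-10,0,0,0],[1,0,0,-30,0,0,0],[1,0,0,-60,0,0,0],[1,0,0,-95,0,0,0],[1,0,0,-130,0,0,0],[1,0,0,-150,0,0,0],[1,0,0,-160,0,0,0],[1,0,0,-160,0,0,0]]'; python3 - <<'E'
from h import *
cows("top")
go((.480,.189),.36,-31.5)
E
```

```text
time_s: 5.95
tcp_pos: [0.4255, -0.0935, 0.221]
ee_rot: [[-0.551, -0.834, 0.0], [-0.834, 0.551, -0.0], [0.0, -0.0, -1.0]]
wrist_force: [0.3, -0.2, -1.2]
gripper_width: 0.55
gripper_force: 30.0
time_s: 6.62
tcp_pos: [0.4253, -0.0936, 0.2208]
ee_rot: [[-0.551, -0.834, 0.0], [-0.834, 0.551, 0.0], [-0.0, -0.0, -1.0]]
wrist_force: [-0.0, 0.0, -0.2]
gripper_width: 0.916
gripper_force: 0.0
time_s: 7.28
tcp_pos: [0.4256, -0.0936, 0.3835]
ee_rot: [[-0.551, -0.834, 0.007], [-0.834, 0.551, 0.0], [-0.004, -0.005, -1.0]]
wrist_force: [0.4, -0.6, 0.1]
gripper_width: 0.998
gripper_force: 0.0
[157. 144. 123.] 0.96 c [497. 182.] wh [ 55. 130.] yaw -34.7 head [528. 158.] med [483. 187.]
[53. 94. 44.] 0.92 c [ 322. -231.] wh [ 48. 131.] yaw -62.6 head [ 340. -265.] med [ 316. -216.]
shift [-266.1  109.9   20.5] turn z 88.0 q6 -42.6 t 7.38
```

```bash
python3 -m creep '[[1,-20,8,0,0,0,-6],[1,-45,18,0,0,0,-13],[1,-70,28,0,0,0,-20],[1,-95,38,0,0,0,-27],[1,-120,48,0,0,0,-34],[1,-145,58,0,0,0,-41],[1,-170,68,0,0,0,-48],[1,-190,77,0,0,0,-55]]'; python3 - <<'E'
from h import *
go((.480,.189),.36,-32.5)
print(r.sense()["joints"])
E
```

```text
time_s: 8.05
tcp_pos: [0.4658, 0.1091, 0.3788]
ee_rot: [[0.373, -0.928, -0.003], [-0.928, -0.373, -0.002], [0.0, 0.004, -1.0]]
wrist_force: [0.2, -0.5, -0.2]
gripper_width: 1.001
gripper_force: 0.0
shift [-68.9 -43.1  18.6] turn z -35.6 q6 -10.8 t 8.05
[ 3.26874633e+01  9.03556988e+00 -2.16702282e+01 -1.80875509e-02
 -5.94989025e+01 -1.07512475e+01]
```

```bash
python3 -m creep '[[1,-15,-10,3,0,0,-6],[1,-32,-20,8,0,0,-13],[1,-50,-31,14,0,0,-20],[1,-62,-39,18,0,0,-27],[1,-69,-43,18.5,0,0,-32],[1,-69,-43,18.5,0,0,-35.5],[1,-69,-43,18.5,0,0,-35.5],[1,-69,-43,18.5,0,0,-35.5]]'; python3 - <<'E' 2>/dev/null
from h import *
cows("wrist"); save(vision.capture("wrist")[0],"w2.png")
go((.480,.189),.221,-32.5)
E
```

```text
time_s: 8.72
tcp_pos: [0.4802, 0.1873, 0.3606]
ee_rot: [[0.838, -0.545, -0.003], [-0.545, -0.838, -0.002], [-0.001, 0.003, -1.0]]
wrist_force: [-0.3, -1.3, 0.1]
gripper_width: 1.004
gripper_force: 0.0
[100.  76.  58.] 0.9 c [458. -33.] wh [35. 48.] yaw -22.6 head [460. -37.] med [468. -26.]
[188. 164. 131.] 0.89 c [495. 183.] wh [ 57. 130.] yaw -35.5 head [528. 160.] med [484. 188.]
[29. 56. 23.] 0.57 c [344.  72.] wh [102.  21.] yaw 67.7 head [363. 110.] med [345.  54.]
shift [ -1.3  -1.6 140.7] turn z -0.5 q6 17.6 t 8.87
```

View pics/w2.png

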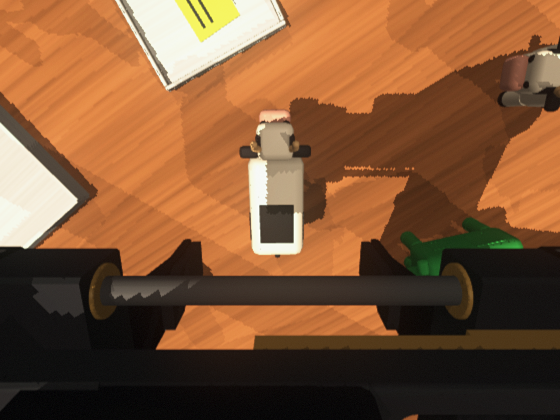

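The wrist view shows the cow's trunk at (277,205), aligned and centred between the fingers. I'll grip and lift it.

```bash
python3 -m creep '[[1,-1,-1,35,0,0,0],[1,-1,-1,70,0,0,0],[1,-1,-1,100,0,0,0],[1,-1,-1,120,0,0,0],[1,-1,-1,132,0,0,0],[1,-1,-1,140,0,0,0],[1,-1,-1,140,0,0,0],[1,-1,-1,140,0,0,0]]' && python3 -m creep '[[-1,0,0,0,0,0,0],[-1,0,0,0,0,0,0],[-1,0,0,0,0,0,0],[-1,0,0,0,0,0,0],[-1,0,0,0,0,0,0],[-1,0,0,0,0,0,0],[-1,0,0,0,0,0,0],[-1,0,0,0,0,0,0]]' && python3 -m creep '[[-1,0,0,-5,0,0,0],[-1,0,0,-13,0,0,0],[-1,0,0,-23,0,0,0],[-1,0,0,-33,0,0,0],[-1,0,0,-42,0,0,0],[-1,0,0,-48,0,0,0],[-1,0,0,-50,0,0,0],[-1,0,0,-50,0,0,0]]'; python3 - <<'E'
from h import *
f=[]
for i in range(8): vision.capture("wrist"); f.append(r.sense()["wrist_force"][2])
print(np.round(f,2),np.mean(f))
go((.671,.148),.32)
E
```

```text
time_s: 9.53
tcp_pos: [0.4804, 0.1888, 0.2225]
ee_rot: [[0.839, -0.544, 0.0], [-0.544, -0.839, 0.0], [0.0, -0.0, -1.0]]
wrist_force: [0.4, 0.2, 0.5]
gripper_width: 1.0
gripper_force: 0.0
time_s: 10.2
tcp_pos: [0.4806, 0.1892, 0.2226]
ee_rot: [[0.839, -0.544, 0.002], [-0.544, -0.839, 0.001], [0.001, -0.002, -1.0]]
wrist_force: [1.5, 0.9, 1.2]
gripper_width: 0.554
gripper_force: 30.0
time_s: 10.87
tcp_pos: [0.4802, 0.1888, 0.2731]
ee_rot: [[0.839, -0.544, 0.001], [-0.544, -0.839, 0.001], [0.0, -0.002, -1.0]]
wrist_force: [-0.4, -0.0, -3.0]
gripper_width: 0.549
gripper_force: 30.0
[-3.79 -3.6  -3.92 -3.91 -3.55 -3.28 -4.9  -3.42] -3.797090545102783
shift [182.3 -69.7 -48.2] turn z 0 q6 17.5 t 11.27
```

The lift readings are 3.8 N here against 1.5 N before, so this is the heavy cow and the lighter one is already back on the bench. I'll carry this one to the card.

```bash
python3 -m creep '[[-1,8,-3,-8,0,0,0],[-1,25,-10,-22,0,0,0],[-1,50,-19,-38,0,0,0],[-1,78,-30,-48,0,0,0],[-1,108,-41,-48,0,0,0],[-1,136,-52,-48,0,0,0],[-1,158,-61,-48,0,0,0],[-1,172,-66,-48,0,0,0]]' && python3 -m creep '[[-1,6,-2,0,0,0,0],[-1,10,-4,0,0,0,0],[-1,10,-4,0,0,0,0],[-1,10,-4,0,0,0,0],[-1,10,-4,0,0,0,0],[-1,10,-4,0,0,0,0],[-1,10,-4,0,0,0,0],[-1,10,-4,0,0,0,0]]'; python3 - <<'E'
from h import *
cows("top"); cows("scene"); save(vision.capture("scene")[0],"s2.png")
go((.671,.148),.32); print(r.sense()["wrist_force"])
E
```

```text
time_s: 11.93
tcp_pos: [0.6626, 0.1498, 0.3192]
ee_rot: [[0.838, -0.545, -0.0], [-0.545, -0.838, -0.0], [0.0, 0.0, -1.0]]
wrist_force: [-0.1, 0.3, -3.5]
gripper_width: 0.549
gripper_force: 30.0
time_s: 12.6
tcp_pos: [0.6705, 0.1487, 0.3206]
ee_rot: [[0.839, -0.544, 0.0], [-0.544, -0.839, 0.0], [0.0, -0.0, -1.0]]
wrist_force: [-0.0, 0.0, -3.3]
gripper_width: 0.55
gripper_force: 30.0
[ 68. 130.  61.] 0.7 c [333.  85.] wh [132.  51.] yaw 75.2 head [347. 121.] med [330.  70.]
[ 65. 130.  59.] 0.68 c [ 320. -230.] wh [ 49. 128.] yaw -64.5 head [ 340. -266.] med [ 315. -215.]
[ 32. 152.  49.] 0.89 c [ 320. -233.] wh [ 50. 128.] yaw -62.4 head [ 338. -268.] med [ 317. -221.]
[ 31. 101.  34.] 0.71 c [332.  83.] wh [131.  48.] yaw 70.0 head [347. 119.] med [331.  67.]
[135. 115.  90.] 0.67 c [438. -79.] wh [129.  47.] yaw 60.0 head [460. -48.] med [432. -94.]
shift [0.4 0.4 0.3] turn z 0 q6 31.1 t 12.85
[-0.12604333 -0.43853749 -3.5377718 ]
```

View pics/s2.png

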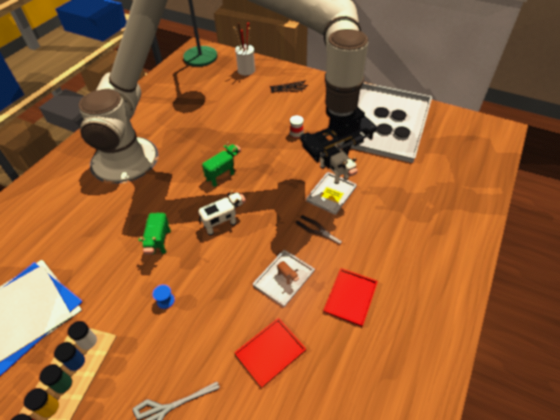

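The scene view shows the light cow standing upright at (220,212). The heavy cow is held level above the card tray at about (340,165), and nothing else has moved.

```bash
python3 -c "
from station import r
print(r.finish_job())"
```

```text
the job is handed in; nothing more can be done
None
```

I handed the job in with the heavier cow (about 3.6 N) held upright and still about 98 mm above the card in the yellow-card tray, and the lighter one (about 1.5 N) set back upright on the bench; no verdict came back.

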